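# Clear the toy bin's lid and hold its latch at the third click

### The arm

A 6-joint arm with a two-finger parallel gripper is mounted at the origin on the work surface. World frame = base frame: x ahead of the robot, y to its left, z up, the work surface at z = 0. Lengths are in mm, angles in rad, forces in N, time in s.
With the tool pointing down it reaches from about 275 to 750 mm from the base axis. Payload 10.2 kg.
Tool frame: the origin (TCP) lies on the centre line of the jaws, within the pads' length; the fingertips stand 17 mm ahead of it and the grasp point (between the pads) lies 2 mm behind it; z points along the fingers, y is the line along which they close (so a half turn about z gives the same grasp; the last joint's range is limited). The gripper opens to 85 mm and grips with 20 to 120 N. Pads are 22 mm wide; open, the fingers measure 114 mm over their backs; the gripper's body (76 mm by 85 mm) begins 54 mm behind the grasp point. The pads swing forward as they close: fully open they stand 13 mm farther back than shut.
Start: joints at [0.963, 0.313, 1.498, -0, 1.331, -0.223], TCP at [197.084, 486.61, 227.094] pointing down, gripper open.
Joint ranges: [-2.94, 2.94], [-0.97, 2.17], [0.19, 2.56], [-1.23, 4.37], [0.02, 3.11], [-2.88, 2.88]. Speed limits (rad/s): [2.39, 2.39, 3.01, 3.14, 3.14, 3.14].

### API

Orientations are given as a unit quaternion [w, x, y, z].
In Python, from rig import ctrl gives the robot as it stands. The module is installed in compiled form; this text tells all that it offers.
- The arm moves only by the shell command python3 -m jog 'ROWS' [FORCE]. ROWS is JSON, a list of rows, each an object with "delta_pos": the shift along the world's x, y, z in mm, a list of three; "angular": the turn, a rotation vector about the world's x, y, z in rad, a list of three; "fingers": the opening, from 0 (shut) to 1 (fully open). In form: [{"delta_pos": [tx, ty, tz], "angular": [rx, ry, rz], "fingers": fingers}, ...]. A call has 1 to 10 rows; each row is the pose to reach, as a shift and turn from the pose commanded when the call began; what a row does not reach only later rows make up. A row lasts 1/8 s, in which the tool goes at most 62.5 mm and 10.7 degrees, less where a joint would pass 70% of its speed; a pose out of reach is approached as far as the arm can. A call with a gripper value outside its range is refused whole. The fingers move at their own pace and stop on an object; FORCE is the grip in N (left out, the last holds). Time passes only in rows, so rows that repeat a pose let the fingers close. It gives the time, the measured TCP pose, the force, the opening and the grip force at its end, in the units of the state.
- ctrl.sense(): the state, without advancing time (a new reading comes with each control period).
- ctrl.capture(name): name is "scene" or "top" or "wrist"; returns a dict with "pixels" (384x512x3 uint8, blue, green, red), "fx", "fy", "cx", "cy" (pixels), "R" (3x3) and "t" (3): a world point X has camera coordinates R X + t. Camera axes: x right, y down, z forward; pixel columns grow to the right and rows downward; lengths in mm; the calibration is good to about 2 mm. A picture is of the moment at which its call begins. There is no depth.
- ctrl.finish_job(): hands the job in; it is judged then, once.
The state is a dict: "time_s": time; "joints": joint angles; "dq": joint speeds; "tau": joint torques, N m; "eef_pos": TCP position; "ee_rot": TCP orientation; "force": force on the tool from outside, world axes, zero at the start; "wrist_torque": the same for the moment, N m; "grip_width": opening from 0.0 (shut) to 1.0 (fully open); "grip_force": force on a finger pad.
Only numpy, scipy, OpenCV 4.12 (cv2) and the standard library are available. Lean on these libraries where they do the work, as an engineer would, in place of code of your own. Each camera call takes 0.05 s, during which the arm holds its last target. There are 200 camera calls.

### The job

I want to lift the lid of the red toy bin: with the wooden scraper block in the gripper, sweep the four loose chess discs off the lid into the open side pocket (do not touch the discs with the fingers), and set the block down in the pocket as well. Then push the sliding latch to the robot's left past its first two clicks to the third, not on to the end stop, and finish while still holding it there against its spring. Leave the toys on the rear ledge and the yo-yo in the front of the pocket where they are.

Things in the scene. Friction and masses are not known exactly. Their poses are not given: they have to be found in the camera images.
- bench: Red plastic toy-bin bench, fixed, 420 (x) x 700 (y) x 200 mm high, its flat top 200 mm above the table. Origin: centre of its underside; x points away from the robot, y to the robot's left, z up. The top has three parts: lid in front, open side pocket right of it (-y), and a fixed rear ledge, flush with the lid, at x 110 to 210 mm over the whole length
- lid_mid (a point): middle of the lid's flat top, at x -50, y 102, z 200 mm in the bench's axes; the lid reaches 160 mm to either side in x and 232 mm in y (bench x -210 to 110, y -130 to 335 mm). Its -y edge drops straight into the pocket, with no rim
- pocket_mid (a point): middle of the side pocket's floor, at x -42, y -232, z 155 mm in the bench's axes; the pocket is open above, 45 mm deep, with upright walls, 305 mm (x) by 205 mm (y): bench x -195 to 110, y -335 to -130 mm
- latch (a joint): travel of the sliding latch in m along the bench's +y. 0 = rest, where its spring returns it when let go. Clicks at 0.014, 0.028, 0.042 (third); a fourth bump near 0.044, end stop at 0.054. The spring pushes back with 5 N at rest, 10 N at the third click; a bump of about 2 N is felt some 12 mm before each click, near 0.002, 0.016 and 0.030. No click holds the latch by itself
- latch_tab (a point): centre of the latch's upright grey thumb tab, 32 mm (x) x 14 mm (y, sliding direction), from 10 to 46 mm above the lid, this point 28 mm above the lid; moves with the latch, axes as the bench's. It slides on a grey base plate 52 x 130 mm, 8 mm high, near the lid's front edge; at rest it is 27 mm to the -y side of the plate's middle. Four steel marks there show rest and three clicks
- block_mid (a point): centre (half-way up) of the loose wooden scraper block, standing on the lid, 0.16 kg. Foot 140 mm (own x) x 30 mm (own y) x 24 mm high; on its middle an upright grip rib 64 mm (x) x 24 mm (y), from 22 to 68 mm above the underside. This point is 34 mm above the underside; z up
- chip1: plain wooden chess disc, one of four alike, 32 mm diameter, 12 mm thick, lying loose on the lid; origin: centre of its underside, z up. About 14 g
- chip2: plain wooden chess disc, another of four alike, 32 mm diameter, 12 mm thick, lying loose on the lid; origin: centre of its underside, z up. About 14 g
- chip3: plain wooden chess disc, another of four alike, 32 mm diameter, 12 mm thick, lying loose on the lid; origin: centre of its underside, z up. About 14 g
- chip4: plain wooden chess disc, another of four alike, 32 mm diameter, 12 mm thick, lying loose on the lid; origin: centre of its underside, z up. About 14 g
- yoyo: bystander: dark wooden yo-yo lying flat, 58 mm diameter, 36 mm high, loose in the front end of the side pocket; origin: centre of its underside
- tin: bystander: steel tin with closed lid, 72 mm diameter, 64 mm high, loose on the rear ledge; origin: centre of its underside
- bus: bystander: yellow toy school bus, 46 x 120 x 60 mm high, long side along y, loose on the rear ledge; origin: centre of its underside
- whale: bystander: green bath whale, about 50 x 95 x 50 mm high, loose on the rear ledge; origin: centre of its underside
Mind the look-alikes: they are no part of the job. What is shaped like the chip1 but blue or purple is not meant.

How it is judged (in metres and radians):
On the way, in this order (a step that is already met when the one before it is completed fails the run):
1. all four discs swept off the lid into the side pocket (z of chip1 in the frame of bench between 0.14 and 0.185 m and y of chip1 in the frame of bench between -0.34 and -0.13 m and x of chip1 in the frame of bench between -0.2 and 0.115 m and z of chip2 in the frame of bench between 0.14 and 0.185 m and y of chip2 in the frame of bench between -0.34 and -0.13 m and x of chip2 in the frame of bench between -0.2 and 0.115 m and z of chip3 in the frame of bench between 0.14 and 0.185 m and y of chip3 in the frame of bench between -0.34 and -0.13 m and x of chip3 in the frame of bench between -0.2 and 0.115 m and z of chip4 in the frame of bench between 0.14 and 0.185 m and y of chip4 in the frame of bench between -0.34 and -0.13 m and x of chip4 in the frame of bench between -0.2 and 0.115 m), for 0.2 s.
2. the block set down in the pocket and let go (z of block_mid in the frame of bench between 0.14 and 0.215 m and y of block_mid in the frame of bench between -0.34 and -0.13 m and x of block_mid in the frame of bench between -0.2 and 0.115 m and contact force between the fingers and block below 0.1 N and linear speed of block below 0.03 m/s), for 0.2 s.
3. the latch pushed to its third click and held (value of joint latch between 0.037 and 0.047 m), for 0.5 s.
At the end, for the whole second after the job is handed in: The latch is held by the robot between 37 and 47 mm of travel (third click: 42 mm), at rest, pushed with more than 2 N; the four discs and the block lie in the side pocket (discs' origins at least 15 mm below the lid's top; the block's centre at most 15 mm above it) (all of step 1 and all of step 3 and contact force between any of the fingers, the arm and latch above 2 N and velocity of joint latch between -0.01 and 0.01 m/s and z of block_mid in the frame of bench between 0.14 and 0.215 m and y of block_mid in the frame of bench between -0.34 and -0.13 m and x of block_mid in the frame of bench between -0.2 and 0.115 m); the arm keeps its last pose, push and grip.
It fails at once if the block dropped or flung (faster than 1 m/s) (linear speed of block above 1 m/s).
It fails at once if a disc touched with the gripper (contact force between the fingers and chip1 above 0.5 N or contact force between the fingers and chip2 above 0.5 N or contact force between the fingers and chip3 above 0.5 N or contact force between the fingers and chip4 above 0.5 N).
It fails at once if a toy pushed more than 30 mm (distance of any of yoyo, tin, bus, whale from where it was at the start of the episode above 0.03 m).
It also fails if it takes over 54 s, if anything falls off the work surface, if the arm or the gripper's body presses on something with over 40 N, if the wrist force passes 120 N, or if a joint passes its speed limit or range.

## Working session

There is one attempt and no reset: what is moved stays moved. The work goes in short steps, Python scripts to look and compute and a shell command to move; the robot and the scene stay as the last step left them, time stands still between calls to the robot, and variables do not carry over. Pictures are saved under pics/ and viewed, at most 13 in all, crops included, and the job is handed in when it is done.

```bash
mkdir -p pics; cat > h.py <<'E'
import numpy as np, cv2
from rig import ctrl
def snap(n,f):
    c=ctrl.capture(n); cv2.imwrite('pics/'+f,c['pixels']); np.savez('pics/'+f+'.npz',**{k:np.array(v) for k,v in c.items()}); return c
def ray(f,u,v,z):
    c=np.load('pics/'+f+'.npz'); R=c['R'];t=c['t']
    d=R.T@np.array([(u-c['cx'])/c['fx'],(v-c['cy'])/c['fy'],1]); o=-R.T@t
    return o+d*(z-o[2])/d[2]
def proj(f,X):
    c=np.load('pics/'+f+'.npz'); p=c['R']@np.array(X)+c['t']
    return p[0]/p[2]*c['fx']+c['cx'],p[1]/p[2]*c['fy']+c['cy']
E
python3 - <<'E'
from h import *
a=snap('top','t1.png');b=snap('scene','s1.png')
cv2.imwrite('pics/t1b.png',cv2.resize(a['pixels'],(800,600),interpolation=cv2.INTER_CUBIC))
cv2.imwrite('pics/s1b.png',cv2.resize(b['pixels'],(800,600),interpolation=cv2.INTER_CUBIC))
print(ctrl.sense())
E
```

```text
{'time_s': 0.1, 'joints': array([ 9.62621596e-01,  3.13425767e-01,  1.49833466e+00, -6.07680526e-06,
        1.33102925e+00, -2.23360888e-01]), 'dq': array([ 0.00104306, -0.00345472, -0.00194216, -0.00133393,  0.00193034,
       -0.00034471]), 'tau': array([ 3.14005105e-03, -4.12895107e+01, -2.60140783e+01, -1.40302254e-04,
        3.04864770e-03,  1.49060975e-05]), 'eef_pos': array([196.93605901, 486.41364584, 226.58603906]), 'ee_rot': array([-2.39034885e-04,  1.91221209e-01,  9.81546785e-01, -5.48714677e-04]), 'force': array([-0.18003779,  0.91632161, -0.13802355]), 'wrist_torque': array([0.04377334, 0.05861309, 0.02126907]), 'grip_force': 0.0, 'grip_width': 1.0023701485785337}
```

View pics/t1b.png

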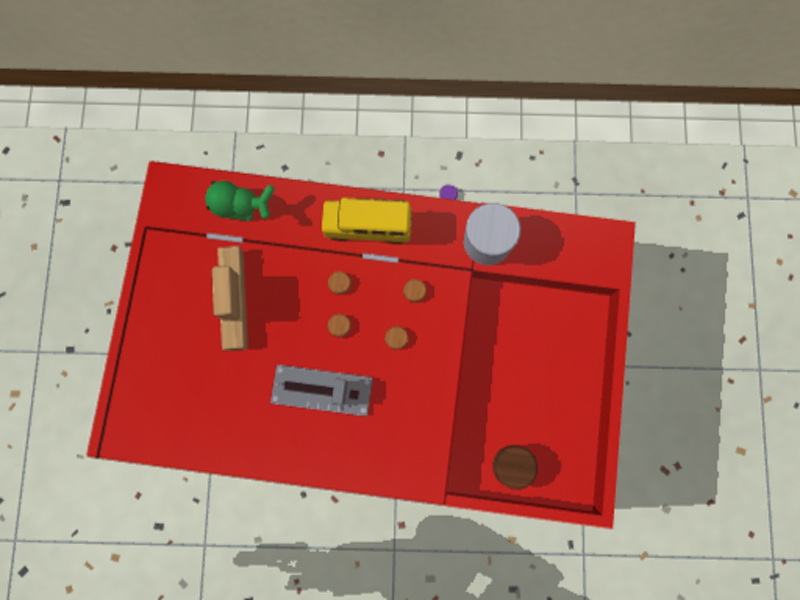

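View pics/s1b.png

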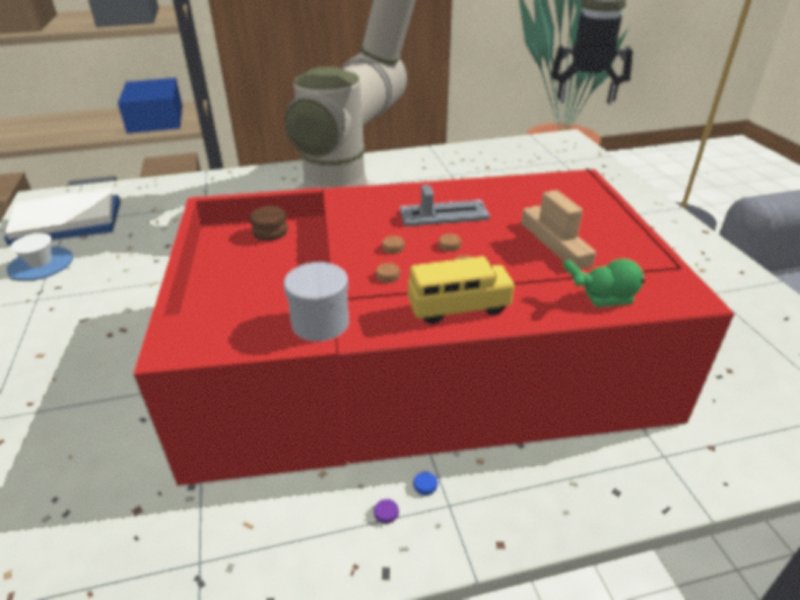

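The top view shows four brown discs on the lid at about (339,282), (415,289), (339,325) and (397,337). The block is at (230,298), with its rib top at (222,290), and the latch tab is at (340,390) or (355,394). The look-alikes (purple, blue) lie on the table behind the bench. Next I'll fit the bench corners and confirm with an enlarged crop.

```bash
cat >> h.py <<'E'
E
python3 - <<'E'
from h import *
s=1/1.5625
P=lambda u,v,z: ray('t1.png',u*s,v*s,z)[:2]
cor=np.array([P(150,162,200),P(634,222,200),P(612,527,200),P(90,457,200)])
mod=np.array([[210,350],[210,-350],[-210,-350],[-210,350]])
c=cor.mean(0); A=(mod.T@(cor-c)); th=np.arctan2(A[0,1]-A[1,0],A[0,0]+A[1,1])
R=np.array([[np.cos(th),-np.sin(th)],[np.sin(th),np.cos(th)]])
print('c',c,'yaw',th,'res',(cor-c-(mod@R.T)).round(1).tolist())
np.savez('bench.npz',c=c,th=th,R=R)
for n,u,v,z in [('d1',339,282,212),('d2',415,289,212),('d3',339,325,212),('d4',397,337,212),('yoyo',516,466,191),('tin',492,232,264),('riba',213,267,268),('ribb',229,265,268),('ribc',232,314,268),('ribd',216,316,268),('footA',240,247,224),('footB',246,348,224),('footC',223,349,224),('plateA',279,366,208),('plateB',372,377,208),('plateC',367,415,208),('plateD',271,404,208),('tabtop?',341,390,246),('dark',355,394,208)]:
    w=P(u,v,z); print(n,w.round(),(R.T@(w-c)).round())
a=cv2.imread('pics/t1.png')
k1=cv2.resize(a[150:280,125:275],(690,598),interpolation=cv2.INTER_CUBIC); cv2.imwrite('pics/c1.png',k1)
E
```

```text
c [562.9749564   38.22667151] yaw -0.10226919629954677 res [[-2.2, -2.2], [-1.3, 3.1], [1.6, 3.8], [1.9, -4.7]]
d1 [634.  84.] [66. 52.]
d2 [627. -21.] [ 70. -52.]
d3 [575.  81.] [ 7. 44.]
d4 [560.   2.] [  1. -36.]
yoyo [ 394. -161.] [-148. -216.]
tin [ 695. -119.] [ 147. -143.]
riba [637. 240.] [ 53. 209.]
ribb [641. 220.] [ 59. 189.]
ribc [577. 212.] [ -4. 174.]
ribd [574. 232.] [ -9. 194.]
footA [677. 219.] [ 95. 192.]
footB [539. 202.] [-41. 160.]
footC [537. 232.] [-46. 190.]
plateA [518. 159.] [-58. 116.]
plateB [506.  34.] [-56. -10.]
plateC [456.  39.] [-107.  -10.]
plateD [467. 167.] [-109.  118.]
tabtop? [486.  71.] [-80.  25.]
dark [483.  56.] [-81.  10.]
```

View pics/c1.png

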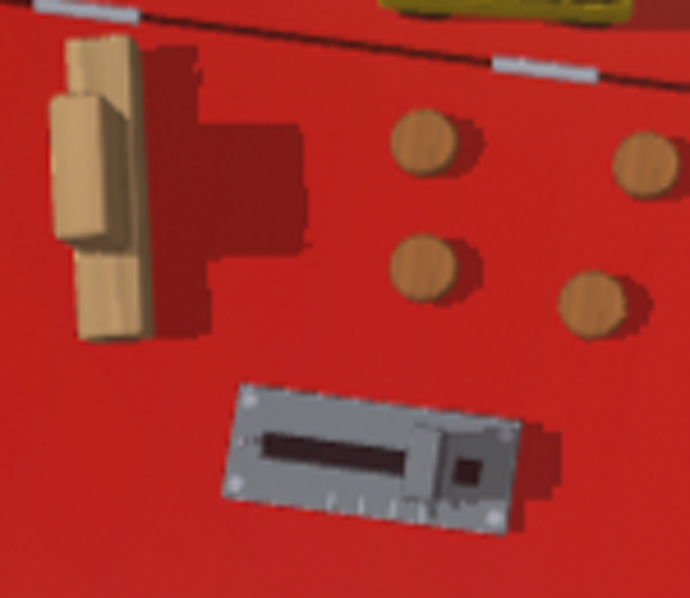

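The crop confirms it: the discs, block and latch tab (crop 423,463) match the given sizes. In world coordinates the block is at about (607,226) with yaw +0.12, and the bench yaw is -0.10. I'll go above the block.

```bash
python3 -m jog '[{"delta_pos":[0,0,60],"angular":[0,0,0.1],"fingers":1},{"delta_pos":[20,-10,110],"angular":[0,0,0.2],"fingers":1},{"delta_pos":[70,-42,123],"angular":[0,0,0.3],"fingers":1},{"delta_pos":[120,-75,123],"angular":[0,0,0.4],"fingers":1},{"delta_pos":[170,-107,123],"angular":[0,0,0.5],"fingers":1},{"delta_pos":[220,-140,123],"angular":[0,0,0.505],"fingers":1},{"delta_pos":[270,-172,123],"angular":[0,0,0.505],"fingers":1},{"delta_pos":[320,-205,123],"angular":[0,0,0.505],"fingers":1},{"delta_pos":[370,-237,123],"angular":[0,0,0.505],"fingers":1},{"delta_pos":[410,-261,123],"angular":[0,0,0.505],"fingers":1}]' 60
python3 -m jog '[{"delta_pos":[0,0,0],"angular":[0,0,0],"fingers":1},{"delta_pos":[0,0,0],"angular":[0,0,0],"fingers":1}]'
python3 - <<'E'
from h import *
a=snap('wrist','w1.png'); print(a['t'])
cv2.imwrite('pics/w1b.png',cv2.resize(a['pixels'],(800,600),interpolation=cv2.INTER_CUBIC))
E
```

```text
time_s: 1.35
eef_pos: [608.7, 223.9, 349.4]
ee_rot: [-0.001, -0.059, 0.998, -0.0]
force: [1.2, 0.1, 1.3]
grip_width: 0.997
grip_force: 0.0
time_s: 1.6
eef_pos: [606.8, 225.9, 349.8]
ee_rot: [-0.0, -0.06, 0.998, 0.0]
force: [-0.3, -0.3, 0.0]
grip_width: 0.996
grip_force: 0.0
[-152.86141518 -677.16326558  304.42676628]
```

View pics/w1b.png

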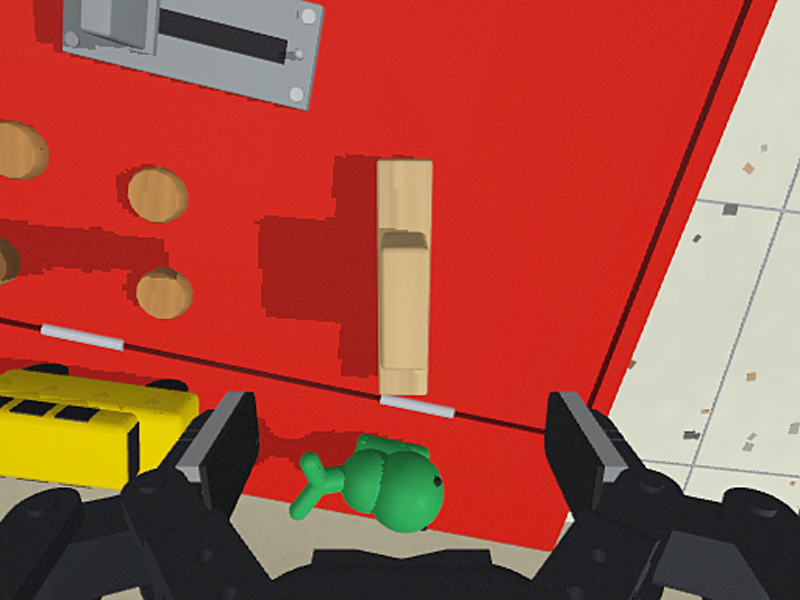

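The wrist view shows the rib top with corners near (382,247), (429,247), (427,369) and (383,369), and the jaws square to it. I'll refine the position from these.

```bash
python3 - <<'E'
from h import *
s=1/1.5625
b=np.load('bench.npz');R=b['R'];c=b['c']
p=[ray('w1.png',u*s,v*s,268)[:2] for u,v in [(382,247),(429,247),(427,369),(383,369)]]
print(np.round(p,1),np.mean(p,0), 'foot', [ray('w1.png',u*s,v*s,224)[:2].round(1) for u,v in [(378,160),(432,160),(427,394),(381,394)]])
for n,u,v,z in [('d1',164,292,212),('d3',157,194,212),('whale',395,490,225)]:
    w=ray('w1.png',u*s,v*s,z)[:2]; print(n,w.round(),(R.T@(w-c)).round())
for n,u,v,z in [('gapline',600,398,200),('gapline',750,0,200),('linefar',0,319,200),('line2',545,432,200)]:
    w=ray('w1.png',u*s,v*s,z)[:2]; print(n,w.round(),(R.T@(w-c)).round(1))
E
```

```text
[[577.9 214.4]
 [575.3 236.3]
 [637.9 243.9]
 [640.6 221.7]] [607.9297319  229.09203849] foot [array([541. , 206.7]), array([537.6, 235.1]), array([675.6, 251.3]), array([679. , 223.2])]
d1 [633.  87.] [65. 55.]
d3 [575.  84.] [ 7. 47.]
whale [748. 240.] [163. 219.]
gapline [678. 370.] [ 80.1 341.9]
gapline [438. 392.] [-160.6  338.9]
linefar [668. -23.] [110.6 -50.2]
line2 [708. 339.] [113.4 313.9]
```

```bash
python3 -m jog '[{"delta_pos":[1,2,-50],"angular":[0,0,0],"fingers":1},{"delta_pos":[1,2,-85],"angular":[0,0,0],"fingers":1},{"delta_pos":[1,2,-104],"angular":[0,0,0],"fingers":0.9},{"delta_pos":[1,2,-104],"angular":[0,0,0],"fingers":0.5},{"delta_pos":[1,2,-104],"angular":[0,0,0],"fingers":0},{"delta_pos":[1,2,-104],"angular":[0,0,0],"fingers":0},{"delta_pos":[1,2,-104],"angular":[0,0,0],"fingers":0},{"delta_pos":[1,2,-104],"angular":[0,0,0],"fingers":0}]' 60
```

```text
time_s: 2.65
eef_pos: [608.4, 227.7, 247.7]
ee_rot: [0.001, -0.06, 0.998, 0.0]
force: [-0.5, -0.4, 6.0]
grip_width: 0.264
grip_force: 60.3
```

```bash
python3 -m jog '[{"delta_pos":[2,0,3],"angular":[0,0,-0.07],"fingers":0},{"delta_pos":[4,-1,3],"angular":[0,0,-0.15],"fingers":0},{"delta_pos":[7,-1,3],"angular":[0,0,-0.225],"fingers":0},{"delta_pos":[7,-1,3],"angular":[0,0,-0.225],"fingers":0},{"delta_pos":[7,-1,3],"angular":[0,0,-0.225],"fingers":0}]'
python3 -m jog '[{"delta_pos":[-1,-12,0],"angular":[0,0,0],"fingers":0},{"delta_pos":[-3,-27,0],"angular":[0,0,0],"fingers":0},{"delta_pos":[-4,-42,0],"angular":[0,0,0],"fingers":0},{"delta_pos":[-6,-57,0],"angular":[0,0,0],"fingers":0},{"delta_pos":[-8,-72,0],"angular":[0,0,0],"fingers":0},{"delta_pos":[-9,-87,0],"angular":[0,0,0],"fingers":0},{"delta_pos":[-11,-102,0],"angular":[0,0,0],"fingers":0},{"delta_pos":[-12,-117,0],"angular":[0,0,0],"fingers":0},{"delta_pos":[-13,-122,0],"angular":[0,0,0],"fingers":0},{"delta_pos":[-13,-122,0],"angular":[0,0,0],"fingers":0}]'
python3 - <<'E'
from h import *
a=snap('top','t2.png')
cv2.imwrite('pics/t2b.png',cv2.resize(a['pixels'][100:320,60:420],(800,489),interpolation=cv2.INTER_CUBIC))
E
```

```text
time_s: 3.28
eef_pos: [615.0, 226.6, 249.0]
ee_rot: [-0.0, 0.052, 0.999, 0.0]
force: [-0.1, 0.0, -0.8]
grip_width: 0.264
grip_force: 59.3
time_s: 4.53
eef_pos: [602.1, 104.4, 249.1]
ee_rot: [-0.0, 0.053, 0.999, 0.0]
force: [-0.1, 0.0, -2.4]
grip_width: 0.265
grip_force: 59.3
```

View pics/t2b.png

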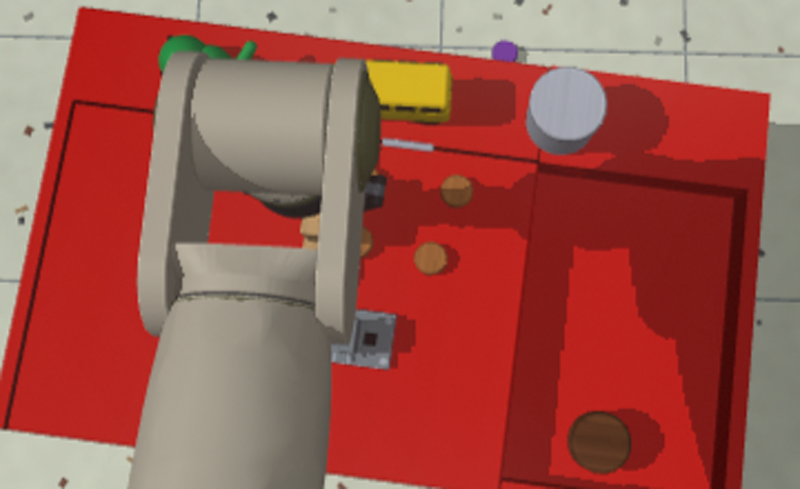

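The top view shows the block's front end at about (312,225), with the near disc at (365,240) held against its face. The other two discs are ahead at (456,190) and (430,257), and the lane is clear of the latch and the tin. Continuing.

```bash
python3 -m jog '[{"delta_pos":[-1,-10,0],"angular":[0,0,0],"fingers":0},{"delta_pos":[-2,-23,0],"angular":[0,0,0],"fingers":0},{"delta_pos":[-4,-36,0],"angular":[0,0,0],"fingers":0},{"delta_pos":[-5,-49,0],"angular":[0,0,0],"fingers":0},{"delta_pos":[-6,-62,0],"angular":[0,0,0],"fingers":0},{"delta_pos":[-8,-75,0],"angular":[0,0,0],"fingers":0},{"delta_pos":[-9,-88,0],"angular":[0,0,0],"fingers":0},{"delta_pos":[-11,-101,0],"angular":[0,0,0],"fingers":0},{"delta_pos":[-12,-114,0],"angular":[0,0,0],"fingers":0},{"delta_pos":[-13,-122,0],"angular":[0,0,0],"fingers":0}]'
python3 -m jog '[{"delta_pos":[-1,-8,0],"angular":[0,0,0],"fingers":0},{"delta_pos":[-2,-19,0],"angular":[0,0,0],"fingers":0},{"delta_pos":[-3,-31,0],"angular":[0,0,0],"fingers":0},{"delta_pos":[-4,-43,0],"angular":[0,0,0],"fingers":0},{"delta_pos":[-6,-55,0],"angular":[0,0,0],"fingers":0},{"delta_pos":[-7,-67,0],"angular":[0,0,0],"fingers":0},{"delta_pos":[-8,-79,0],"angular":[0,0,0],"fingers":0},{"delta_pos":[-9,-91,0],"angular":[0,0,0],"fingers":0},{"delta_pos":[-10,-100,0],"angular":[0,0,0],"fingers":0},{"delta_pos":[-10,-100,0],"angular":[0,0,0],"fingers":0}]'
python3 - <<'E'
from h import *
a=snap('scene','s3.png'); b=snap('wrist','w3.png');t=snap('top','t3.png')
f=lambda p:cv2.resize(p,(400,300),interpolation=cv2.INTER_AREA)
cv2.imwrite('pics/m3.png',np.vstack([np.hstack([cv2.resize(a['pixels'][90:250,60:300],(400,300)),f(b['pixels'])]),np.hstack([cv2.resize(t['pixels'][120:340,200:420],(400,300)),np.zeros((300,400,3),np.uint8)])]))
E
```

```text
time_s: 5.82
eef_pos: [589.0, -18.3, 249.1]
ee_rot: [-0.0, 0.053, 0.999, 0.0]
force: [-0.3, 0.0, -0.6]
grip_width: 0.263
grip_force: 59.3
time_s: 7.08
eef_pos: [579.0, -118.0, 249.0]
ee_rot: [-0.0, 0.053, 0.999, 0.0]
force: [-0.0, 0.0, -2.3]
grip_width: 0.264
grip_force: 59.3
```

View pics/m3.png

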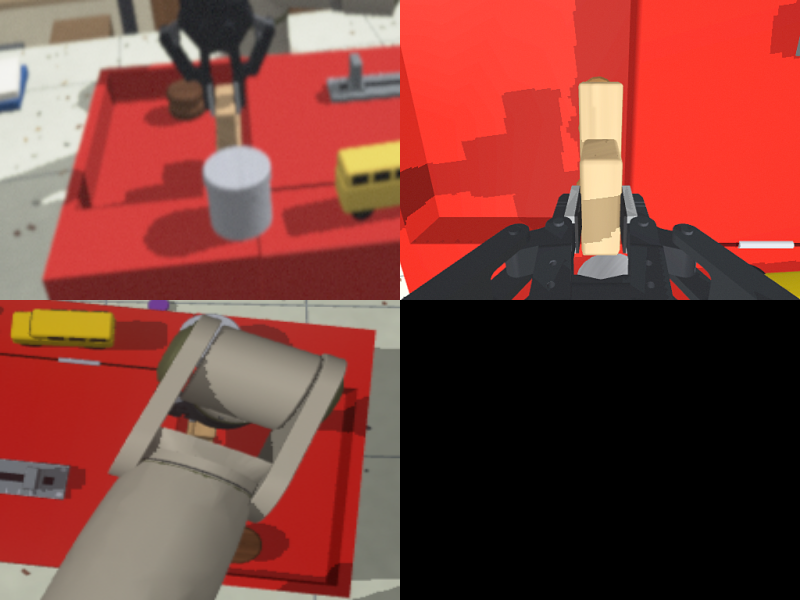

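The discs are off the lid; one peeks out below the block at (597,80) in the wrist view. I'll move the block over the far side of the pocket and check the discs before setting it down.

```bash
python3 -m jog '[{"delta_pos":[0,0,8],"angular":[0,0,0],"fingers":0},{"delta_pos":[-4,-20,10],"angular":[0,0,0],"fingers":0},{"delta_pos":[-9,-45,10],"angular":[0,0,0],"fingers":0},{"delta_pos":[-15,-70,10],"angular":[0,0,0],"fingers":0},{"delta_pos":[-20,-95,10],"angular":[0,0,0],"fingers":0},{"delta_pos":[-25,-117,10],"angular":[0,0,0],"fingers":0},{"delta_pos":[-25,-117,10],"angular":[0,0,0],"fingers":0},{"delta_pos":[-25,-117,10],"angular":[0,0,0],"fingers":0}]'
python3 - <<'E'
from h import *
a=snap('scene','s4.png'); b=snap('wrist','w4.png')
cv2.imwrite('pics/m4.png',np.hstack([cv2.resize(a['pixels'][100:230,80:240],(400,325)),cv2.resize(b['pixels'],(400,300))[:, :][:300]]) if 0 else np.vstack([cv2.resize(a['pixels'][100:210,70:270],(540,297)),cv2.resize(b['pixels'],(540,300))]))
E
```

```text
time_s: 8.22
eef_pos: [554.1, -234.1, 259.2]
ee_rot: [0.0, 0.052, 0.999, 0.0]
force: [-0.0, 0.3, -1.8]
grip_width: 0.262
grip_force: 59.3
```

View pics/m4.png

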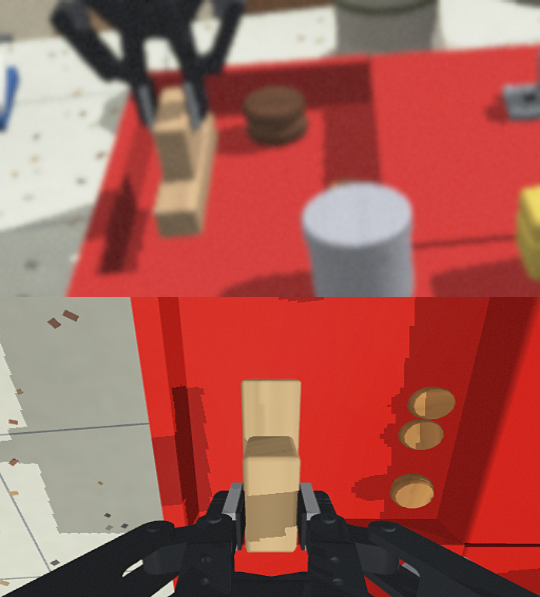

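Three discs are visible in the pocket, at wrist-view (431,403), (421,434) and (412,491). The fourth is hidden. I'll locate these three and look from the top camera.

```bash
python3 - <<'E'
from h import *
b=np.load('bench.npz');R=b['R'];c=np.array([563,41.])
for u,v in [(431,403),(421,434),(412,491),(466,545)]:
    w=ray('w4.png',u*512/540,(v-297)*384/300,167)[:2]; print(w.round(),(R.T@(w-c)).round())
t=snap('top','t4.png')
cv2.imwrite('pics/t4c.png',np.hstack([cv2.resize(t['pixels'][120:350,230:430],(522,600)) ]))
E
```

```text
[ 521. -115.] [ -25. -159.]
[ 552. -121.] [   5. -162.]
[ 615. -126.] [  69. -161.]
[691. -78.] [ 139. -105.]
```

View pics/t4c.png

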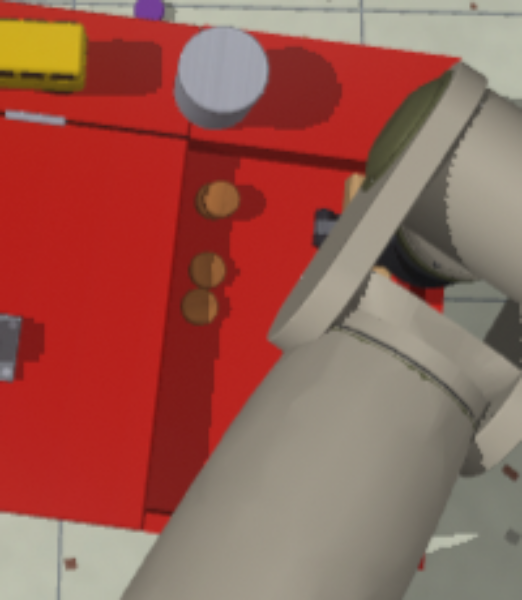

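The right part of the lid is clear. The rear disc at (218,199) looks like a stack of two, so I'll confirm in one enlarged crop.

```bash
python3 - <<'E'
from h import *
w=cv2.imread('pics/w4.png');t=cv2.imread('pics/t4.png')
cv2.imwrite('pics/c5.png',np.hstack([cv2.resize(w[110:290,360:460],(300,540),interpolation=cv2.INTER_CUBIC),cv2.resize(t[170:260,290:330],(240,540),interpolation=cv2.INTER_CUBIC),cv2.resize(t[100:330,50:310],(260,540))]))
E
```

```text
(no output)
```

View pics/c5.png

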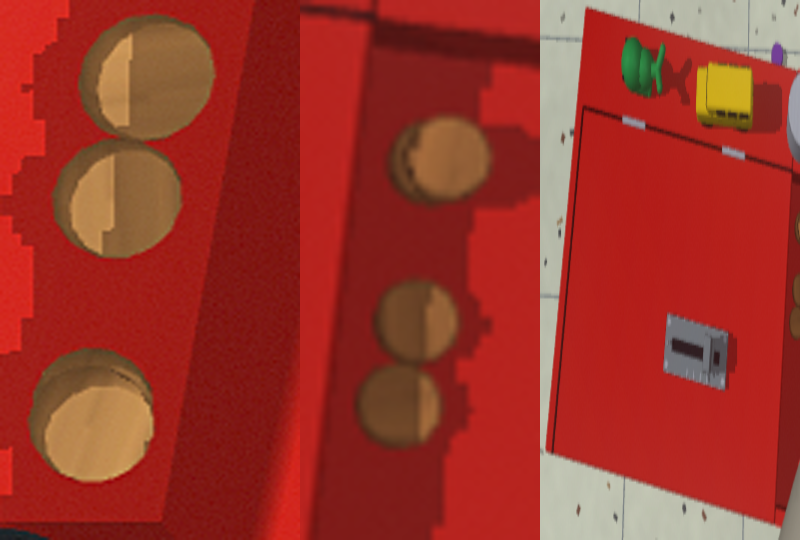

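Confirmed: the rear disc is two discs stacked flat (top one's underside about 167 mm, within limits), and the lid is empty. Lowering the block now.

```bash
python3 -m jog '[{"delta_pos":[0,0,-20],"angular":[0,0,0],"fingers":0},{"delta_pos":[0,0,-40],"angular":[0,0,0],"fingers":0},{"delta_pos":[0,0,-48],"angular":[0,0,0],"fingers":0},{"delta_pos":[0,0,-53],"angular":[0,0,0],"fingers":0},{"delta_pos":[0,0,-56],"angular":[0,0,0],"fingers":0},{"delta_pos":[0,0,-57],"angular":[0,0,0],"fingers":0},{"delta_pos":[0,0,-57],"angular":[0,0,0],"fingers":0}]'
```

```text
time_s: 9.25
eef_pos: [554.2, -234.5, 202.7]
ee_rot: [0.0, 0.052, 0.999, -0.0]
force: [-0.3, 0.8, 1.4]
grip_width: 0.261
grip_force: 59.6
```

```bash
python3 -m jog '[{"delta_pos":[0,0,0],"angular":[0,0,0],"fingers":0.3},{"delta_pos":[0,0,0],"angular":[0,0,0],"fingers":0.5},{"delta_pos":[0,0,0],"angular":[0,0,0],"fingers":0.55},{"delta_pos":[0,0,0],"angular":[0,0,0],"fingers":0.55},{"delta_pos":[0,0,0],"angular":[0,0,0],"fingers":0.55},{"delta_pos":[0,0,0],"angular":[0,0,0],"fingers":0.55},{"delta_pos":[0,0,20],"angular":[0,0,0],"fingers":0.55},{"delta_pos":[0,0,60],"angular":[0,0,0],"fingers":0.55},{"delta_pos":[0,0,105],"angular":[0,0,0],"fingers":0.55},{"delta_pos":[0,0,120],"angular":[0,0,0],"fingers":0.55}]'
python3 -m jog '[{"delta_pos":[-12,50,0],"angular":[0,0,0],"fingers":0.55},{"delta_pos":[-24,105,0],"angular":[0,0,0],"fingers":0.55},{"delta_pos":[-36,160,0],"angular":[0,0,0],"fingers":0.55},{"delta_pos":[-48,215,0],"angular":[0,0,0],"fingers":0.55},{"delta_pos":[-60,270,0],"angular":[0,0,0],"fingers":0.55},{"delta_pos":[-70,311,0],"angular":[0,0,0],"fingers":0.55},{"delta_pos":[-70,311,0],"angular":[0,0,0],"fingers":0.55},{"delta_pos":[-70,311,0],"angular":[0,0,0],"fingers":0.55},{"delta_pos":[-70,311,0],"angular":[0,0,0],"fingers":0.55}]'
python3 - <<'E'
from h import *
a=snap('wrist','w6.png'); t=snap('top','t6.png')
cv2.imwrite('pics/w6b.png',np.hstack([cv2.resize(a['pixels'],(533,400),interpolation=cv2.INTER_CUBIC),cv2.resize(t['pixels'][140:340,280:405],(250,400))]))
E
```

```text
time_s: 10.5
eef_pos: [554.5, -234.6, 325.0]
ee_rot: [0.002, 0.052, 0.999, -0.001]
force: [0.5, 0.7, 0.4]
grip_width: 0.553
grip_force: 0.0
time_s: 11.62
eef_pos: [484.3, 75.7, 321.7]
ee_rot: [-0.0, 0.053, 0.999, -0.0]
force: [-0.2, -0.9, -0.0]
grip_width: 0.554
grip_force: 0.0
```

View pics/w6b.png

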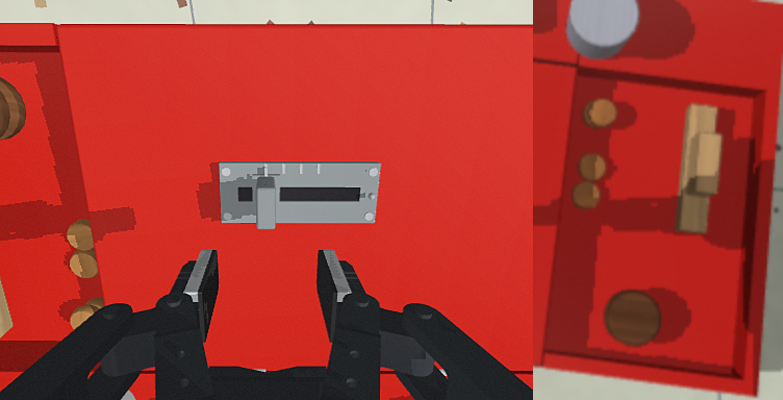

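The block stands in the pocket beside the discs, and the yo-yo is unmoved. In the wrist view the tab top spans about (257..275, 182..228) and the plate corners are (220,163) and (381,163); the jaws straddle it.

```bash
python3 - <<'E'
from h import *
k=512/533
P=lambda u,v,z: ray('w6.png',u*k,v*384/400,z)[:2]
th=-.105;R=np.array([[np.cos(th),-np.sin(th)],[np.sin(th),np.cos(th)]]);c=np.array([563,41.])
for n,u,v,z in [('a',257,183,246),('b',275,183,246),('c',275,228,246),('d',258,228,246),('p1',220,163,208),('p2',381,163,208),('p3',378,223,208),('p4',218,223,208),('m0',266,169,208),('m1',284,169,208),('m2',302,169,208),('m3',319,169,208)]:
    w=P(u,v,z); print(n,w.round(1),(R.T@(w-c)).round(1))
print('tcp',R.T@(ctrl.sense()['eef_pos'][:2]-c))
a=cv2.imread('pics/w6.png'); cv2.imwrite('pics/c7.png',cv2.resize(a[145:225,200:380],(800,356),interpolation=cv2.INTER_CUBIC))
E
```

```text
a [465.2  71.6] [-100.4   20.2]
b [466.6  84.1] [-100.4   32.7]
c [500.3  80.7] [-66.5  32.9]
d [499.   68.4] [-66.5  20.5]
p1 [455.7  41.7] [-106.8  -10.5]
p2 [469.4 170. ] [-106.6  118.5]
p3 [521.1 167.4] [-54.9 121.3]
p4 [506.6  32.3] [-55.2 -14.6]
m0 [464.5  77.9] [-101.8   26.3]
m1 [466.   92.3] [-101.8   40.8]
m2 [467.6 106.7] [-101.8   55.3]
m3 [469.  120.3] [-101.8   69. ]
tcp [-81.92472317  26.37019575]
```

View pics/c7.png

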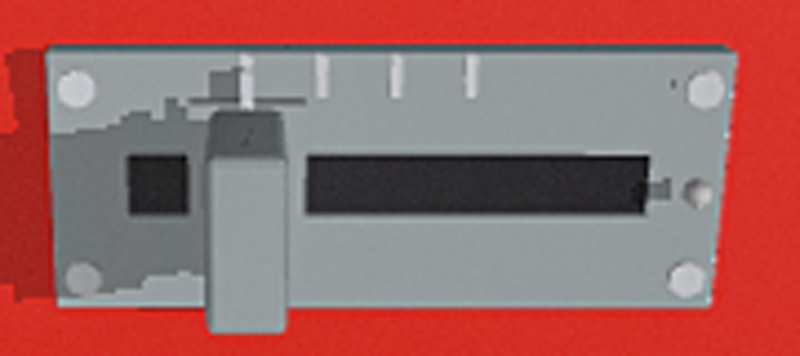

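The tab centre is at bench (-83.5, 26.5), directly below the TCP at (-82, 26.4). I'll lower and grip the tab.

```bash
python3 -m jog '[{"delta_pos":[-1,0,-40],"angular":[0,0,0],"fingers":0.55},{"delta_pos":[-1,0,-75],"angular":[0,0,0],"fingers":0.55},{"delta_pos":[-1,0,-88],"angular":[0,0,0],"fingers":0.55},{"delta_pos":[-1,0,-88],"angular":[0,0,0],"fingers":0.4},{"delta_pos":[-1,0,-88],"angular":[0,0,0],"fingers":0.25},{"delta_pos":[-1,0,-88],"angular":[0,0,0],"fingers":0},{"delta_pos":[-1,0,-88],"angular":[0,0,0],"fingers":0},{"delta_pos":[-1,0,-88],"angular":[0,0,0],"fingers":0},{"delta_pos":[-1,0,-88],"angular":[0,0,0],"fingers":0}]' 50
```

```text
time_s: 12.85
eef_pos: [483.7, 75.9, 235.6]
ee_rot: [0.001, 0.052, 0.999, -0.001]
force: [-1.3, -4.1, 6.0]
grip_width: 0.139
grip_force: 49.2
```

```bash
python3 -m jog '[{"delta_pos":[0,-1,0],"angular":[0,0,0],"fingers":0},{"delta_pos":[0,-2,0],"angular":[0,0,0],"fingers":0},{"delta_pos":[0,-2,0],"angular":[0,0,0],"fingers":0}]'
python3 -m jog '[{"delta_pos":[0,2,0],"angular":[0,0,0],"fingers":0},{"delta_pos":[0.6,6,0],"angular":[0,0,0],"fingers":0},{"delta_pos":[1.2,11,0],"angular":[0,0,0],"fingers":0},{"delta_pos":[1.7,16,0],"angular":[0,0,0],"fingers":0},{"delta_pos":[2.2,21,0],"angular":[0,0,0],"fingers":0},{"delta_pos":[2.7,26,0],"angular":[0,0,0],"fingers":0},{"delta_pos":[3.2,30,0],"angular":[0,0,0],"fingers":0},{"delta_pos":[3.2,30,0],"angular":[0,0,0],"fingers":0},{"delta_pos":[3.2,30,0],"angular":[0,0,0],"fingers":0}]'
```

```text
time_s: 13.22
eef_pos: [483.6, 74.6, 235.6]
ee_rot: [0.001, 0.052, 0.999, 0.0]
force: [-2.4, -1.4, 6.4]
grip_width: 0.144
grip_force: 49.3
time_s: 14.35
eef_pos: [486.7, 103.4, 235.6]
ee_rot: [0.001, 0.053, 0.999, -0.001]
force: [-2.5, -8.2, 7.4]
grip_width: 0.142
grip_force: 49.4
```

```bash
python3 -m jog '[{"delta_pos":[0.3,3,0],"angular":[0,0,0],"fingers":0},{"delta_pos":[0.6,6,0],"angular":[0,0,0],"fingers":0},{"delta_pos":[0.9,9,0],"angular":[0,0,0],"fingers":0},{"delta_pos":[1.2,12,0],"angular":[0,0,0],"fingers":0},{"delta_pos":[1.3,13,0],"angular":[0,0,0],"fingers":0},{"delta_pos":[1.3,13,0],"angular":[0,0,0],"fingers":0},{"delta_pos":[1.3,13,0],"angular":[0,0,0],"fingers":0},{"delta_pos":[1.3,13,0],"angular":[0,0,0],"fingers":0},{"delta_pos":[1.3,13,0],"angular":[0,0,0],"fingers":0}]'
python3 - <<'E'
from h import *
a=snap('wrist','w8.png'); t=snap('top','t8.png')
cv2.imwrite('pics/w8b.png',np.hstack([cv2.resize(a['pixels'][130:260,190:400],(520,322),interpolation=cv2.INTER_CUBIC),cv2.resize(t['pixels'][140:340,280:405],(201,322))]))
E
```

```text
time_s: 15.48
eef_pos: [488.0, 116.1, 235.6]
ee_rot: [0.001, 0.053, 0.999, -0.002]
force: [-2.4, -9.1, 6.4]
grip_width: 0.144
grip_force: 49.4
```

View pics/w8b.png

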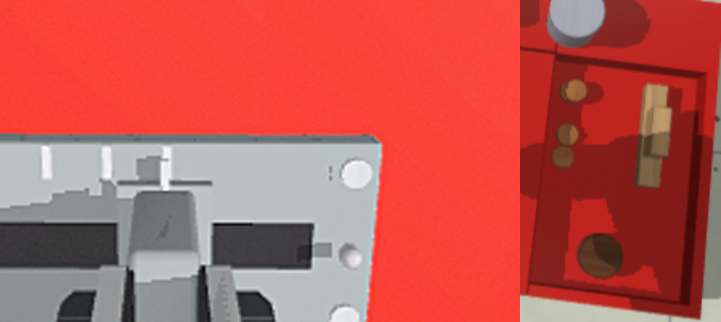

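The tab (164) and its pointer stand at the third mark (166,165), and about 9 N of spring force is felt. The pocket contents are in place. I'll hold briefly and hand in.

```bash
python3 -m jog '[{"delta_pos":[0,0,0],"angular":[0,0,0],"fingers":0},{"delta_pos":[0,0,0],"angular":[0,0,0],"fingers":0},{"delta_pos":[0,0,0],"angular":[0,0,0],"fingers":0},{"delta_pos":[0,0,0],"angular":[0,0,0],"fingers":0},{"delta_pos":[0,0,0],"angular":[0,0,0],"fingers":0},{"delta_pos":[0,0,0],"angular":[0,0,0],"fingers":0}]' && python3 -c "from rig import ctrl; print(ctrl.finish_job())"
```

```text
time_s: 16.32
eef_pos: [488.0, 116.1, 235.6]
ee_rot: [0.001, 0.053, 0.999, -0.002]
force: [-2.1, -9.0, 7.3]
grip_width: 0.136
grip_force: 49.4
the job is handed in; nothing more can be done
None
```

The job is handed in at 16.3 s with no verdict returned: the four discs (two of them stacked) and the block are in the pocket, the toys and yo-yo look unmoved in the pictures, and the gripper holds the latch at its third click against about 9 N of spring force.

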